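Sort the spotted tins into their bays

TASK

Sort the two tins by the coloured spot on the lid: first slide the green-spotted tin along the shelf into the bay marked with the green disc, then the red-spotted tin into the bay with the red disc, always pushing, never lifting them. The stops inside the bays are set to different depths, so push each tin on slowly until you feel its sprung stop, press it in about 5 mm (some 8 N) for half a second without shoving it hard, and let go. Leave the plain tin, pill bottle, nail brush and pumice stone where they are.

Things in the scene. Friction and masses are not known exactly. Their poses are not given: they have to be found in the camera images.
- tin_green_center (a point): round flat closed silver tin, 90 mm across, 34 mm high, about 0.2 kg, standing flat on the shelf, with a round green spot on its lid. This point is its centre, 17 mm above its underside.
- tin_red_center (a point): round flat closed silver tin, 90 mm across, 34 mm high, about 0.2 kg, standing flat on the shelf, with a round red spot on its lid. This point is its centre, 17 mm above its underside.
- bay_left: fixed plywood sorting bay with no floor, at the left (+y) of the shelf, open to the middle. Origin on the shelf, mid throat, where the parallel side walls begin; x axis points level into the bay, z up. Walls 30 mm high, 8 thick, 102 apart inside, x = 0 to 165 mm; the mouth flares from 102 mm (x = 0) to 160 mm wide (x = -35). Rear cover 48 mm high, x = 165 to 240.
- bay_right: fixed plywood sorting bay with no floor, at the right (-y) of the shelf, open to the middle. Origin on the shelf, mid throat, where the parallel side walls begin; x axis points level into the bay, z up. Walls 30 mm high, 8 thick, 102 apart inside, x = 0 to 165 mm; the mouth flares from 102 mm (x = 0) to 160 mm wide (x = -35). Rear cover 48 mm high, x = 165 to 240.
- bay_left_stops (a point): left bay, 117 mm along its x axis, 15 mm up: mid-range of its sprung rubber stop pad (70 mm wide, 4 to 26 mm above the shelf). The pad's face really stands anywhere from bay x = 100 to 135 mm, set anew each time, not reported: feel for it. It gives 1 mm per 1.5 N, bottoms at 12 mm (18 N) and springs back with the tin. A tin drags with 1 to 3 N more.
- bay_right_stops (a point): right bay, 117 mm along its x axis, 15 mm up: mid-range of its sprung rubber stop pad (70 mm wide, 4 to 26 mm above the shelf). The pad's face really stands anywhere from bay x = 100 to 135 mm, set anew each time, not reported: feel for it. It gives 1 mm per 1.5 N, bottoms at 12 mm (18 N) and springs back with the tin. A tin drags with 1 to 3 N more.
- green_disc: green disc, 56 mm across, 6 mm thick, fixed on the rear cover of one bay, 200 mm along that bay's x axis from its origin: it marks the green bay. Origin at the centre of its underside, 48 mm above the shelf.
- red_disc: red disc, 56 mm across, 6 mm thick, fixed likewise on the rear cover of the other bay: it marks the red bay. Origin at the centre of its underside.
- tin_plain_center (a point): round flat silver tin like the two others (90 mm across, 34 mm high) but without a coloured spot; it stays where it is. This point is its centre.
- pill_bottle_center (a point): orange pill bottle with white cap, closed and empty, 47 mm across, 80 mm high, upright. Stays where it is. This point is its centre.
- nail_brush_center (a point): wooden nail brush, 110 mm by 45 mm, 36 mm high. Stays where it is. This point is its centre.
- pumice_center (a point): green glass pumice stone, 95 mm by 60 mm, 34 mm high. Stays where it is. This point is its centre.
There are look-alikes about, which are no part of the job. Leave any black or brown look-alike of the part that bears tin_green_center alone.

How it is judged (in metres and radians):
On the way, in this order (a step that is already met when the one before it is completed fails the run):
1. the green-spotted tin is pressed against the sprung stop of the green-disc bay (over 3 N for 0.2 s) (((x of tin_green_center in the frame of bay_left between 0.045 and 0.115 m and y of tin_green_center in the frame of bay_left between -0.012 and 0.012 m and horizontal distance between green_disc and bay_left below 0.26 m and contact force between tin_green and bay_left above 3 N) or (x of tin_green_center in the frame of bay_right between 0.045 and 0.115 m and y of tin_green_center in the frame of bay_right between -0.012 and 0.012 m and horizontal distance between green_disc and bay_right below 0.26 m and contact force between tin_green and bay_right above 3 N))), for 0.2 s.
2. then the red-spotted tin is pressed against the sprung stop of the red-disc bay (over 3 N for 0.2 s) (((x of tin_red_center in the frame of bay_left between 0.045 and 0.115 m and y of tin_red_center in the frame of bay_left between -0.012 and 0.012 m and horizontal distance between red_disc and bay_left below 0.26 m and contact force between tin_red and bay_left above 3 N) or (x of tin_red_center in the frame of bay_right between 0.045 and 0.115 m and y of tin_red_center in the frame of bay_right between -0.012 and 0.012 m and horizontal distance between red_disc and bay_right below 0.26 m and contact force between tin_red and bay_right above 3 N))), for 0.2 s.
At the end, for the whole second after the job is handed in: Each spotted tin lies flat and at rest on the shelf in the bay with the disc of its colour: its centre 45 to 115 mm past the bay's throat (so wholly between the side walls) and within 12 mm of the bay's centre line (((x of tin_green_center in the frame of bay_left between 0.045 and 0.115 m and y of tin_green_center in the frame of bay_left between -0.012 and 0.012 m and horizontal distance between green_disc and bay_left below 0.26 m) or (x of tin_green_center in the frame of bay_right between 0.045 and 0.115 m and y of tin_green_center in the frame of bay_right between -0.012 and 0.012 m and horizontal distance between green_disc and bay_right below 0.26 m)) and ((x of tin_red_center in the frame of bay_left between 0.045 and 0.115 m and y of tin_red_center in the frame of bay_left between -0.012 and 0.012 m and horizontal distance between red_disc and bay_left below 0.26 m) or (x of tin_red_center in the frame of bay_right between 0.045 and 0.115 m and y of tin_red_center in the frame of bay_right between -0.012 and 0.012 m and horizontal distance between red_disc and bay_right below 0.26 m)) and linear speed of each of tin_green, tin_red below 0.02 m/s and height (world z) of each of tin_green_center, tin_red_center below 0.022 m); the robot touches nothing.
It fails at once if a spotted tin is lifted (more than 18 mm) (height (world z) of any of tin_green_center, tin_red_center above 0.035 m).
It fails at once if a spotted tin is shoved against a bay with more than 25 N (contact force between any of tin_green, tin_red and bay_left above 25 N or contact force between any of tin_green, tin_red and bay_right above 25 N).
It fails at once if a bystander (plain tin, pill bottle, nail brush, pumice stone) is moved more than 20 mm (distance of any of tin_plain_center, pill_bottle_center, nail_brush_center, pumice_center from where it was at the start of the episode above 0.02 m).
It also fails if it takes over 66 s, if anything falls off the work surface, if the arm or the gripper's body presses on something with over 40 N, if the wrist force passes 120 N, or if a joint passes its speed limit or range.

ROBOT

A 6-joint arm with a two-finger parallel gripper is mounted at the origin on the work surface. World frame = base frame: x ahead of the robot, y to its left, z up, the work surface at z = 0. Lengths are in mm, angles in rad, forces in N, time in s.
With the tool pointing down it reaches from about 350 to 775 mm from the base axis. Payload 7.3 kg.
Tool frame: the origin (TCP) lies at the very end of the fingers, on their centre line; the grasp point (between the pads) lies 19 mm behind it; x points along the fingers, z is the direction in which the jaws open and shut, and the axes are right-handed (so a half turn about x gives the same grasp; the last joint's range is limited). The gripper opens to 92 mm and grips with 3 to 60 N. Pads are 19 mm wide; open, the fingers measure 130 mm over their backs; the gripper's body (75 mm by 190 mm) begins 47 mm behind the grasp point.
Start: joints at [1.051, 0.342, 1.524, -0, 1.275, -0.146], TCP at [191.694, 488.772, 226.741] pointing down, gripper open.
Joint ranges: [-2.53, 2.53], [-0.77, 2.02], [0.04, 2.7], [-1, 4.14], [0.28, 2.66], [-3.11, 3.11]. Speed limits (rad/s): [2.57, 2.57, 3.14, 3.14, 3.14, 3.14].

INTERFACE

Orientations are given as [roll, pitch, yaw] about the fixed x, y, z axes, in that order (R = Rz(yaw) Ry(pitch) Rx(roll)).
In Python, from plant import * gives the robot as it stands.
- The arm moves only by the tool carry_out, never from a script. Its argument "rows" is a list of rows, each a list of 4 numbers: the shift along the world's x, y, z in mm, then the turn about the world's z in degrees. In form: [[x, y, z, twist], ...]. A call has 1 to 20 rows; each row is the pose to reach, as a shift and turn from the pose measured when the call began; what a row does not reach only later rows make up. A row lasts 1/12 s, in which the tool goes at most 41.7 mm and 7.16 degrees, less where a joint would pass 70% of its speed; a pose out of reach is approached as far as the arm can. A call with a gripper value outside its range is refused whole. "hand" is the finger opening in mm, from 0 to 91.8, set as the call begins (left out, the last holds). The fingers move at their own pace and stop on an object; the grip force is fixed at half the most. Time passes only in rows, so rows that repeat a pose let the fingers close. It gives the time, the measured TCP pose, the force and the opening at its end, in the units of the state.
- get_obs(): the state, without advancing time (a new reading comes with each control period).
- capture(name): name is "scene" or "side" or "wrist"; returns the picture (420x560x3 uint8, red, green, blue); there is no depth.
- camera_info(name): a dict with "camera_matrix" (3x3 intrinsics, pixels), "pose" (4x4, takes a point from camera to world coordinates); the wrist camera has in their place "mount" (4x4, takes a point from camera to tool coordinates, whose origin is the TCP and whose axes are the tool frame's). Camera axes: x right, y down, z forward; pixel columns grow to the right and rows downward; lengths in mm; the calibration is good to about 2 mm. The wrist camera is an equidistant fisheye: a pixel r from the principal point sees the ray r / f radians off the axis. A picture is of the moment at which its call begins: read the wrist's pose just before it. camera_info takes no time and is no camera call.
- close_job(): hands the job in, once; it reports no verdict.
The state is a dict: "time": time; "joint_positions": joint angles; "dq": joint speeds; "tau": joint torques, N m; "tool_pos": TCP position; "tcp_rot": TCP orientation; "contact_force": force on the tool from outside, world axes, zero at the start; "moment": the same for the moment, N m; "grip_width": finger opening in mm.
Only numpy, scipy, OpenCV 4.12 (cv2) and the standard library are available. Lean on these libraries where they do the work, as an engineer would, in place of code of your own. Each camera call takes 0.05 s, during which the arm holds its last target. There are 200 camera calls.

## Working session

There is one attempt and no reset: what is moved stays moved. The work goes in short steps, Python scripts to look and compute and a tool call to move; the robot and the scene stay as the last step left them, time stands still between calls to the robot, and variables do not carry over. Pictures are saved under pics/ and viewed, about 8 in all and at most 12, crops included, and the job is handed in when it is done.

Besides the shell and the picture viewer there is one more tool, called after "Request:" by a JSON object that holds its "api" and its "payload". carry_out: Moves the arm, as the interface text tells. Its arguments: {"type":"object","properties":{"rows":{"type":"array"},"hand":{"type":"number"}},"required":["rows"]}

```bash
mkdir -p pics
python3 - <<'E'
from plant import *
import cv2,numpy as np
for n in("scene","side"):
    im=capture(n); cv2.imwrite(f"pics/{n}0.png",im[:,:,::-1])
    i=camera_info(n); print(n,np.round(i["camera_matrix"],1).tolist(),np.round(i["pose"],3).tolist())
i=camera_info("wrist");print(i)
print(get_obs())
E
```

```text
scene [[504.9, 0.0, 276.2], [0.0, 504.9, 204.3], [0.0, 0.0, 1.0]] [[-0.738, 0.47, -0.485, 1219.002], [0.675, 0.508, -0.534, 760.264], [-0.005, -0.722, -0.692, 1054.774], [0.0, 0.0, 0.0, 1.0]]
side [[428.9, 0.0, 284.8], [0.0, 428.9, 217.0], [0.0, 0.0, 1.0]] [[0.929, -0.301, 0.216, 338.275], [-0.37, -0.724, 0.582, -645.375], [-0.018, -0.62, -0.784, 894.977], [0.0, 0.0, 0.0, 1.0]]
{'camera_matrix': array([[325.1922621 ,   0.        , 276.20297458],
       [  0.        , 325.1922621 , 213.36208766],
       [  0.        ,   0.        ,   1.        ]]), 'mount': array([[-2.00815966e-04, -2.76712749e-01,  9.60952660e-01,
        -1.58251471e+02],
       [ 9.73911494e-04, -9.60952278e-01, -2.76712435e-01,
         7.32455009e+01],
       [ 9.99999506e-01,  8.80314565e-04,  4.62468286e-04,
        -2.13196599e-01],
       [ 0.00000000e+00,  0.00000000e+00,  0.00000000e+00,
         1.00000000e+00]])}
{'time': 0.1, 'joint_positions': array([ 1.05096777e+00,  3.42638851e-01,  1.52487379e+00,  3.13460297e-06,
        1.27541076e+00, -1.45952818e-01]), 'dq': array([ 0.00216376, -0.00178314, -0.00145375,  0.00097791, -0.00048595,
       -0.00046489]), 'tau': array([ 1.06602889e-03, -4.32001162e+01, -2.44694710e+01,  7.18010450e-02,
        5.25571348e-02, -6.82451787e-05]), 'tool_pos': array([191.52614442, 488.44779133, 226.13848174]), 'tcp_rot': array([ 2.99338724,  1.56946558, -2.09287839]), 'contact_force': array([ 0.29380365,  0.6112242 , -0.71570175]), 'moment': array([-0.01337121, -0.02057026, -0.0308452 ]), 'grip_width': 91.89740963900677}
```

View pics/scene0.png

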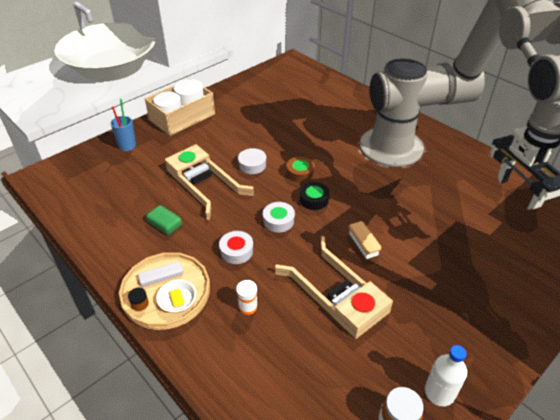

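View pics/side0.png

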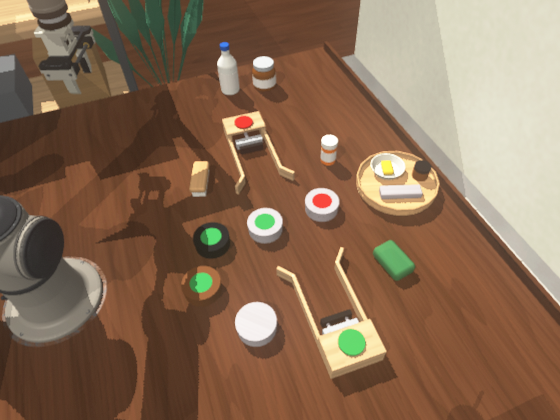

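Both views show the layout. In the scene view, the silver tin with the green spot is at (279,214) and the red-spotted one at (236,242). The look-alikes are the black green-spotted tin (314,193), the brown one (300,167), the plain tin (252,160) and the green pumice (164,219). The green disc (187,157) marks the right bay and the red disc (363,302) the left bay. I choose the silver tins.

```bash
cat > h.py <<'E'
from plant import *
import cv2,numpy as np
from scipy.spatial.transform import Rotation as Ro
def cast(n,px,z):
    i=camera_info(n);K=np.array(i["camera_matrix"]);P=np.array(i["pose"])
    d=P[:3,:3]@np.linalg.solve(K,[px[0],px[1],1.]);o=P[:3,3];return o+d*(z-o[2])/d[2]
def blobs(im,col,amin=40):
    h=cv2.cvtColor(im,cv2.COLOR_RGB2HSV)
    m=cv2.inRange(h,(50,150,60),(75,255,255)) if col=="g" else cv2.inRange(h,(0,190,120),(4,255,255))|cv2.inRange(h,(175,190,120),(180,255,255))
    n,_,s,c=cv2.connectedComponentsWithStats(m)
    return [(c[k],s[k,4]) for k in range(1,n) if s[k,4]>=amin]
E
python3 - <<'E'
from h import *
for n in("scene","side"):
    im=cv2.imread(f"pics/{n}0.png")[:,:,::-1].copy()
    for c in "gr":
        for p,a in blobs(im,c): print(n,c,p.round(1),a,"z34",cast(n,p,34)[:2].round(1),"z54",cast(n,p,54)[:2].round(1))
b=cv2.imread("pics/scene0.png");s=cv2.imread("pics/side0.png")
f=lambda i,x,y,w,h:cv2.resize(i[y:y+h,x:x+w],(400,300),interpolation=cv2.INTER_CUBIC)
cv2.imwrite("pics/crops.png",np.vstack([np.hstack([f(b,150,138,120,90),f(b,270,230,140,105)]),np.hstack([f(s,265,245,160,120),f(s,200,105,120,90)])]))
print([(k,cast("scene",p,34 if k!="bottle" else 80)[:2].round()) for k,p in dict(plain=(252,155),brush=(363,238),pumice=(164,219),bottle=(248,287),black=(314,190)).items()])
E
```

```text
scene g [186.7 156.3] 125 z34 [ 565.8 -390.7] z54 [ 578.6 -368.2]
scene g [300.2 165. ] 110 z34 [ 326.4 -109.1] z54 [343.9 -92.1]
scene g [314.3 191.6] 186 z34 [383.3   9.1] z54 [399.6  23.9]
scene g [278.4 212.5] 133 z34 [522.5   1.6] z54 [536.2  16.5]
scene r [235.6 242.7] 158 z34 [686.4   8.6] z54 [696.8  23.3]
scene r [362.8 301.9] 330 z34 [581.  367.6] z54 [593.5 375.3]
side r [243.3 122. ] 147 z34 [595.8 393.3] z54 [589.8 369.2]
side r [321.8 200.3] 181 z34 [686.3   8.1] z54 [678.2  -7.1]
[('plain', array([ 406., -252.])), ('brush', array([420., 231.])), ('pumice', array([ 779., -199.])), ('bottle', array([778., 172.])), ('black', array([379.,   4.]))]
```

View pics/crops.png

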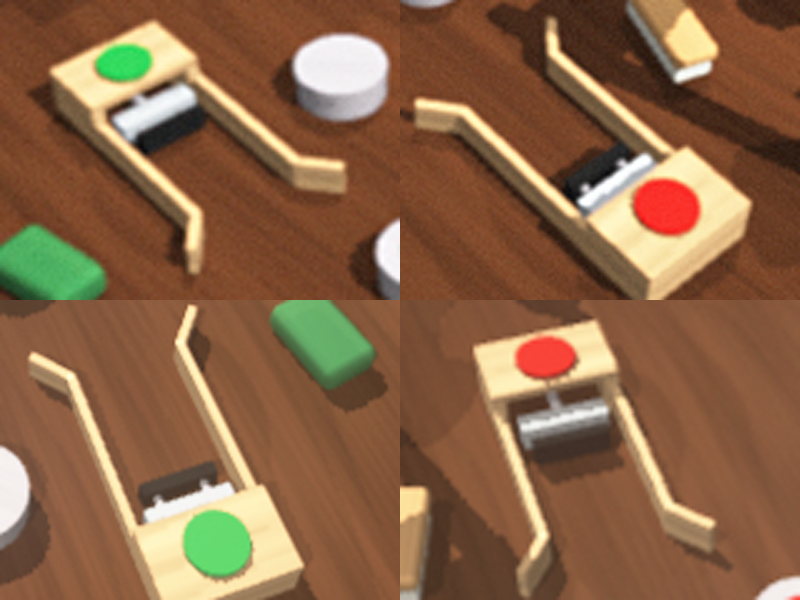

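The crops show both bays clearly, green disc on the right bay and red on the left, with the wall bends (throat) visible. I'll cast those bends next.

Run:
```python
from h import *
im=cv2.imread("pics/side0.png")[:,:,::-1].copy()
h=cv2.cvtColor(im,cv2.COLOR_RGB2HSV)
m=cv2.inRange(h,(45,110,60),(85,255,255));n,_,s,c=cv2.connectedComponentsWithStats(m)
for k in range(1,n):
    if s[k,4]>60: print(c[k].round(1),s[k,4],cast("side",c[k],34)[:2].round(1),cast("side",c[k],54)[:2].round(1))
B=dict(right=[("scene",(238.5,186.9),(209.4,201.6)),("side",(294.2,275.8),(337.8,263))],left=[("scene",(292.8,267.8),(322.9,248.2)),("side",(243.5,177),(280.4,165.6))])
for k,v in B.items():
    for n,a,b in v:
        A=cast(n,a,30)[:2];C=cast(n,b,30)[:2]; print(k,n,A.round(1),C.round(1),"mid",((A+C)/2).round(1),"w",np.linalg.norm(A-C).round(1))
```

```text
[264.3 221.1] 227 [522.5   1.1] [518.2 -13.9]
[210.7 235.9] 292 [383.3   8.3] [382.3  -6.9]
[200.5 282.2] 348 [ 326.3 -109.5] [ 326.5 -121.9]
[351.3 341.9] 549 [ 580.8 -366.5] [ 575.1 -373. ]
right scene [ 534. -165.] [ 638.4 -173. ] mid [ 586.2 -169. ] w 104.7
right side [ 532.4 -173.5] [ 641.1 -180.5] mid [ 586.8 -177. ] w 108.9
left scene [630.3 173.8] [524.3 180.1] mid [577.3 176.9] w 106.2
left side [522.9 172.4] [634.  174.2] mid [578.5 173.3] w 111.0
```

```bash
cat > plan.py <<'E'
from h import *
BAY=dict(right=(np.array([586.6,-170.8]),np.array([-.048,-.9988])),left=(np.array([577.9,172.7]),np.array([.0688,.9976])))
def yaw_tool():
    o=get_obs();R=Ro.from_euler("xyz",o["tcp_rot"]).as_matrix();return R
def path(G,bay,xend,n,off=50,ctl=-90):
    O,a=BAY[bay];C=O+ctl*a;E=O+xend*a
    t=np.linspace(0,1,n+1)[:,None];p=(1-t)**2*G+2*t*(1-t)*C+t*t*E
    d=2*(1-t)*(C-G)+2*t*(E-C);d/=np.linalg.norm(d,axis=1)[:,None]
    return p-off*d,np.degrees(np.arctan2(d[:,1],d[:,0]))
E
python3 - <<'E'
from plan import *
R=yaw_tool();print(R.round(3)); jz=R[:,2];print("jaw deg",np.degrees(np.arctan2(jz[1],jz[0])),"tooly",np.degrees(np.arctan2(R[1,1],R[0,1])))
p,h=path(np.array([522.5,1.3]),"right",10,16)
print(np.c_[p,h].round(1)); print("pre",p[0]-15*np.array([np.cos(np.radians(h[0])),np.sin(np.radians(h[0]))]))
p,h=path(np.array([686.4,8.4]),"left",10,16);print(p[0],h[0],h[-1])
E
```

```text
[[-0.001 -0.931  0.365]
 [-0.001  0.365  0.931]
 [-1.     0.    -0.001]]
jaw deg 68.57845332761063 tooly 158.578438509253
[[ 490.5   39.7  -50.2]
 [ 500.4   30.6  -52.5]
 [ 509.7   21.4  -54.9]
 [ 518.6   12.   -57.4]
 [ 527.1    2.4  -59.9]
 [ 535.1   -7.4  -62.6]
 [ 542.6  -17.4  -65.2]
 [ 549.6  -27.7  -68. ]
 [ 556.1  -38.1  -70.7]
 [ 562.1  -48.8  -73.5]
 [ 567.6  -59.8  -76.3]
 [ 572.6  -71.   -79.2]
 [ 576.9  -82.4  -81.9]
 [ 580.7  -94.2  -84.7]
 [ 584.  -106.1  -87.4]
 [ 586.5 -118.4  -90.1]
 [ 588.5 -130.8  -92.8]]
pre [480.91910598  51.26027675]
[728.32782599 -18.84073067] 146.98800413050395 86.05481377096244
```

Request:
{"api": "carry_out", "payload": {"rows": [[14,-22,-6,-1.5],[29,-43,-13,-3],[43,-65,-19,-4.5],[57,-87,-25,-6],[72,-109,-32,-7],[86,-130,-38,-9],[100,-152,-44,-10],[115,-174,-50,-11.5],[129,-195,-57,-13],[143,-217,-63,-14.5],[158,-239,-69,-16],[172,-260,-76,-17],[186,-282,-82,-19],[201,-304,-88,-20],[215,-326,-95,-21.5],[229,-347,-101,-23],[244,-369,-107,-24.5],[258,-391,-113,-26],[286,-434,-126,-28.8],[286,-434,-126,-28.8]], "hand": 40}}

```text
time: 1.77
tool_pos: [479.6, 50.9, 99.0]
tcp_rot: [-2.513, 1.569, -1.823]
contact_force: [-0.1, 0.0, -0.4]
grip_width: 39.9
```

Request:
{"api": "carry_out", "payload": {"rows": [[-1,3,-15,0],[-2,4,-32,0],[-2,4,-50,0],[-2,4,-68,0],[-2,4,-82,0],[-2,4,-91,0],[-2,4,-91,0],[-2,4,-91,0]]}}

```text
time: 2.43
tool_pos: [477.4, 55.0, 7.9]
tcp_rot: [-2.968, 1.569, -2.278]
contact_force: [-0.5, -0.2, 0.7]
grip_width: 39.6
```

Run:
```python
from plan import *
o=get_obs();R=yaw_tool();print(o["tool_pos"].round(1),np.degrees(np.arctan2(R[1,2],R[0,2])).round(1),o["contact_force"].round(2))
w=capture("wrist");cv2.imwrite("pics/w1.png",w[:,:,::-1])
p0=o["tool_pos"][:2]
p,h=path(np.array([522.5,1.3]),"right",10,38)
j=np.degrees(np.arctan2(R[1,2],R[0,2]))
print(np.c_[p-p0,h+90-j].round(0).astype(int).tolist())
```

```text
[477.4  55.    7.9] 39.5 [-0.47 -0.18  0.66]
[[13, -15, 0], [17, -19, -1], [21, -23, -2], [25, -27, -3], [29, -31, -4], [33, -35, -5], [37, -39, -6], [41, -43, -7], [44, -47, -8], [48, -51, -9], [51, -55, -10], [55, -59, -11], [58, -63, -12], [61, -67, -13], [64, -71, -15], [67, -76, -16], [70, -80, -17], [73, -84, -18], [76, -89, -19], [79, -93, -20], [81, -98, -21], [84, -102, -23], [86, -107, -24], [89, -111, -25], [91, -116, -26], [93, -121, -27], [95, -125, -29], [97, -130, -30], [99, -135, -31], [100, -140, -32], [102, -145, -33], [104, -150, -34], [105, -155, -36], [106, -160, -37], [107, -165, -38], [109, -170, -39], [110, -175, -40], [110, -181, -41], [111, -186, -42]]
```

View pics/w1.png

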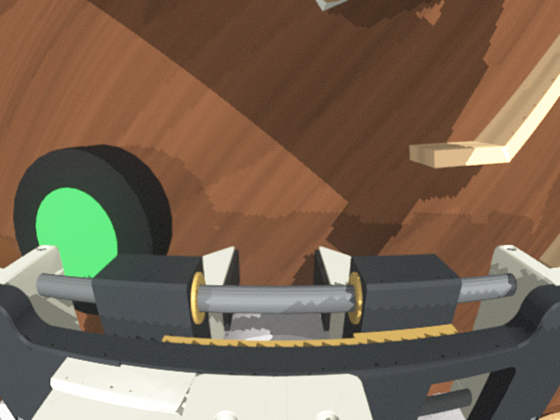

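The wrist view shows the open gripper standing clear of the black look-alike (90,215), with the silver tin just past the fingers at (250,330). I start pushing.

Request:
{"api": "carry_out", "payload": {"rows": [[5,-6,0,0],[9,-11,0,0],[13,-15,0,0],[17,-19,0,-1],[21,-23,0,-2],[25,-27,0,-3],[29,-31,0,-4],[33,-35,0,-5],[37,-39,0,-6],[41,-43,0,-7],[44,-47,0,-8],[48,-51,0,-9],[51,-55,0,-10],[55,-59,0,-11],[58,-63,0,-12],[61,-67,0,-13],[64,-71,0,-15],[67,-76,0,-16],[67,-76,0,-16]]}}

```text
time: 4.07
tool_pos: [545.7, -22.1, 8.5]
tcp_rot: [-1.798, 1.568, -1.389]
contact_force: [-1.1, -0.1, 0.1]
grip_width: 39.7
```

```bash
cat > see.py <<'E'
from plan import *
import sys
c,bay=sys.argv[1:3];o=get_obs();R=yaw_tool();j=np.degrees(np.arctan2(R[1,2],R[0,2]))
print("tcp",o["tool_pos"].round(1),"jaw",j.round(1),"F",o["contact_force"].round(1))
for n in("scene","side"):
    im=capture(n);cv2.imwrite(f"pics/{n}_{c}_{o['time']:.2f}.png",im[:,:,::-1])
    h=cv2.cvtColor(im,cv2.COLOR_RGB2HSV)
    m=cv2.inRange(h,(45,110,60),(85,255,255)) if c=="g" else cv2.inRange(h,(0,180,100),(5,255,255))|cv2.inRange(h,(175,180,100),(180,255,255))
    k,_,s,q=cv2.connectedComponentsWithStats(m)
    for i in range(1,k):
        if s[i,4]>40:
            P=cast(n,q[i],34)[:2];d=P-o["tool_pos"][:2];u=R[:2,2];f=np.array([-u[1],u[0]])*(1 if bay=="left" else -1)
            O,a=BAY[bay];e=P-O
            if np.linalg.norm(d)<90: print(n,P.round(1),"area",s[i,4],"ahead",(d@f).round(1),"side",(d@u).round(1),"bay x",(e@a).round(1),"y",(a[0]*e[1]-a[1]*e[0]).round(1))
E
python3 see.py g right
```

```text
tcp [545.7 -22.1   8.5] jaw 23.5 F [-1.1 -0.1  0.1]
side [564.3 -68.3] area 244 ahead 49.8 side -1.3 bay x -101.3 y -27.2
```

Request:
{"api": "carry_out", "payload": {"rows": [[2,-3,0,-1],[5,-7,0,-2],[8,-12,0,-3],[11,-16,0,-4],[13,-21,0,-5],[16,-25,0,-7],[18,-30,0,-8],[21,-34,0,-9],[23,-39,0,-10],[25,-44,0,-11],[27,-48,0,-13],[29,-53,0,-14],[31,-58,0,-15],[32,-63,0,-16],[34,-68,0,-17],[36,-73,0,-18],[37,-78,0,-20],[38,-83,0,-21],[39,-88,0,-22],[39,-88,0,-22]]}}

```text
time: 5.83
tool_pos: [584.3, -110.6, 8.4]
tcp_rot: [-1.88, 1.569, -1.855]
contact_force: [-0.3, -0.0, -0.8]
grip_width: 40.4
```

```bash
python3 see.py g right; ls pics
```

```text
tcp [ 584.3 -110.6    8.4] jaw 1.5 F [-0.3 -0.  -0.8]
side [ 584.4 -160.9] area 282 ahead 50.2 side -1.2 bay x -9.8 y -2.7
crops.png
scene0.png
scene_g_4.07.png
scene_g_5.83.png
side0.png
side_g_4.07.png
side_g_5.83.png
w1.png
```

Request:
{"api": "carry_out", "payload": {"rows": [[1,-3,0,-1],[2,-7,0,-2],[3,-10,0,-3],[4,-14,0,-4],[4,-17,0,-4],[4,-21,0,-4],[4,-24,0,-4],[4,-28,0,-4],[4,-31,0,-4],[3,-35,0,-4],[3,-38,0,-4],[3,-41,0,-4],[3,-44,0,-4],[3,-47,0,-4],[3,-50,0,-4],[3,-53,0,-4],[3,-53,0,-4]]}}

```text
time: 7.35
tool_pos: [587.1, -163.5, 8.4]
tcp_rot: [-1.953, 1.569, -1.997]
contact_force: [0.1, -0.1, 0.6]
grip_width: 39.8
```

```bash
python3 see.py g right; python3 -c "
import cv2,numpy as np,glob
f=sorted(glob.glob('pics/side_g*'))
f=cv2.imread(f[-1]);cv2.imwrite('pics/v1.png',cv2.resize(f[180:400,220:440],(600,600)))"
```

```text
tcp [ 587.1 -163.5    8.4] jaw -2.5 F [ 0.1 -0.1  0.6]
side [ 584.1 -213.6] area 307 ahead 50.2 side -0.8 bay x 42.9 y -0.4
```

View pics/v1.png

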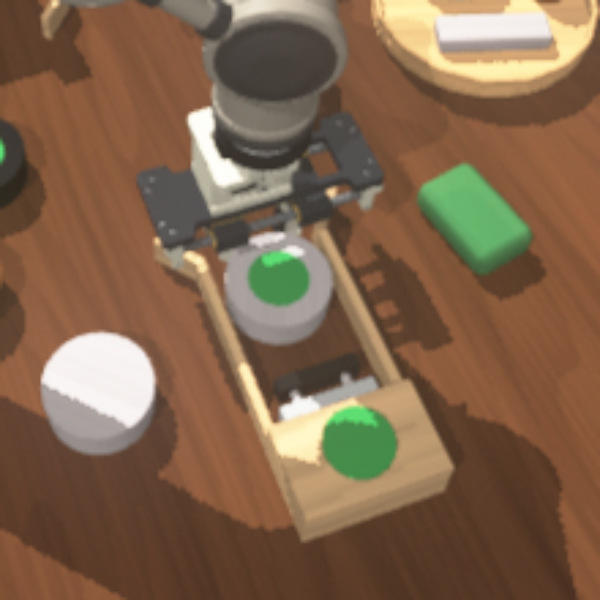

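Tin seated between the walls (crop (278,290)), pad well ahead at (318,375). I'll feel forward slowly.

Request:
{"api": "carry_out", "payload": {"rows": [[0,-1.5,0,0],[0,-3,0,0],[0,-4.5,0,0],[0,-6,0,0],[0,-7.5,0,0],[-0.5,-9,0,0],[-0.5,-10.5,0,0],[-0.5,-12,0,0]]}}

```text
time: 8.12
tool_pos: [586.6, -175.2, 8.4]
tcp_rot: [-2.027, 1.569, -2.07]
contact_force: [-0.6, 1.0, 0.4]
grip_width: 39.9
```

Request:
{"api": "carry_out", "payload": {"rows": [[0,-1,0,0],[0,-2,0,0],[0,-3,0,0],[0,-4,0,0]]}}

```text
time: 8.45
tool_pos: [586.6, -179.3, 8.4]
tcp_rot: [-1.999, 1.569, -2.042]
contact_force: [-0.7, 1.0, 0.7]
grip_width: 40.2
```

Request:
{"api": "carry_out", "payload": {"rows": [[0,-1,0,0],[0,-2,0,0],[0,-3,0,0],[0,-4,0,0]]}}

```text
time: 8.78
tool_pos: [586.6, -183.3, 8.4]
tcp_rot: [-2.032, 1.569, -2.075]
contact_force: [0.6, 0.7, 0.4]
grip_width: 40.4
```

Request:
{"api": "carry_out", "payload": {"rows": [[0,-1,0,0],[0,-2,0,0],[0,-3,0,0],[0,-4,0,0]]}}

```text
time: 9.12
tool_pos: [586.5, -187.4, 8.4]
tcp_rot: [-2.047, 1.569, -2.09]
contact_force: [0.4, 1.4, -0.5]
grip_width: 40.2
```

Request:
{"api": "carry_out", "payload": {"rows": [[0,-1,0,0],[0,-2,0,0],[0,-3,0,0],[0,-4,0,0]]}}

```text
time: 9.45
tool_pos: [586.6, -191.5, 8.4]
tcp_rot: [-2.022, 1.569, -2.065]
contact_force: [0.0, 1.0, -0.0]
grip_width: 39.9
```

Request:
{"api": "carry_out", "payload": {"rows": [[0,-1,0,0],[0,-2,0,0],[0,-3,0,0],[0,-4,0,0]]}}

```text
time: 9.78
tool_pos: [586.6, -195.7, 8.4]
tcp_rot: [-2.035, 1.569, -2.078]
contact_force: [0.1, 0.9, 0.0]
grip_width: 40.0
```

Request:
{"api": "carry_out", "payload": {"rows": [[0,-1,0,0],[0,-2,0,0],[0,-3,0,0],[0,-4,0,0]]}}

```text
time: 10.12
tool_pos: [586.5, -199.3, 8.4]
tcp_rot: [-2.343, 1.569, -2.386]
contact_force: [-0.7, 3.1, 1.6]
grip_width: 40.3
```

Stop felt at tin front ≈ 122 mm. Pressing in and holding.

Request:
{"api": "carry_out", "payload": {"rows": [[0,-1,0,0],[0,-2,0,0],[0,-3,0,0],[0,-4,0,0],[0,-4,0,0]]}}

```text
time: 10.53
tool_pos: [586.3, -202.2, 8.4]
tcp_rot: [2.849, 1.569, 2.806]
contact_force: [-0.7, 6.7, 2.6]
grip_width: 40.3
```

Request:
{"api": "carry_out", "payload": {"rows": [[0,-1.5,0,0],[0,-1.5,0,0],[0,-1.5,0,0],[0,-1.5,0,0],[0,-1.5,0,0],[0,-1.5,0,0],[0,-1.5,0,0],[0,-1.5,0,0]]}}

```text
time: 11.2
tool_pos: [586.3, -202.2, 8.4]
tcp_rot: [2.363, 1.567, 2.32]
contact_force: [0.1, 7.1, 2.9]
grip_width: 40.1
```

Request:
{"api": "carry_out", "payload": {"rows": [[0,1,0,0],[0,2,0,0],[0,3,0,0],[0,4,0,0],[0,5.5,0,0],[0,7,0,0],[0,9,0,0],[0,13,0,0],[1,20,0,0],[1,28,0,0],[2,36,0,0],[2,44,0,0],[2,50,15,0],[2,50,35,0],[2,50,60,0],[2,50,80,0],[2,50,92,0],[2,50,92,0]]}}

```text
time: 12.7
tool_pos: [590.0, -152.0, 103.6]
tcp_rot: [0.197, 1.568, 0.154]
contact_force: [0.1, -0.3, -0.2]
grip_width: 40.2
```

```bash
sed -i 's/<90: print/<150: print/' see.py; python3 see.py g right; python3 see.py r left
python3 - <<'E'
from plan import *
o=get_obs();print(np.round(o["joint_positions"],2))
p,h=path(np.array([686.4,8.4]),"left",10,40,ctl=-90)
d=np.array([np.cos(np.radians(h[0])),np.sin(np.radians(h[0]))]);print("pre",p[0]-14*d,h[0])
E
```

```text
tcp [ 590.  -152.   103.6] jaw -2.4 F [ 0.1 -0.3 -0.2]
scene [ 587.4 -245.1] area 70 ahead 93.1 side 1.3 bay x 74.2 y 4.4
side [ 583.8 -248.6] area 322 ahead 96.8 side -2.1 bay x 77.9 y 1.0
tcp [ 588.3 -151.7  100.3] jaw -2.4 F [0.  0.6 0.3]
[-0.38  0.61  1.45  0.    1.09 -0.34]
pre [740.06761727 -26.46813526] 146.98800413050395
```

Request:
{"api": "carry_out", "payload": {"rows": [[10,8,0,4],[21,17,0,8],[32,26,0,12],[43,35,0,16],[54,44,0,20],[65,53,0,25],[76,62,0,30],[87,71,0,34],[98,80,0,39],[109,89,0,43],[120,98,0,47],[131,107,0,51],[142,116,0,55],[152,125,0,59.4],[153,125,0,59.4],[153,125,0,59.4]]}}

```text
time: 14.23
tool_pos: [740.0, -26.2, 97.0]
tcp_rot: [2.394, 1.563, -2.897]
contact_force: [-0.2, -0.8, -0.4]
grip_width: 39.7
```

```bash
python3 see.py r left
```

```text
tcp [740.  -26.2  97. ] jaw 56.9 F [-0.2 -0.8 -0.4]
scene [686.2   8.6] area 160 ahead 64.1 side -0.3 bay x -156.3 y -119.3
side [686.    8.4] area 186 ahead 64.1 side -0.6 bay x -156.5 y -119.2
```

Tool is 64 mm behind the red tin and aligned. Descending.

Request:
{"api": "carry_out", "payload": {"rows": [[0,0,-15,0],[0,0,-32,0],[0,0,-50,0],[0,0,-68,0],[0,0,-82,0],[0,0,-89,0],[0,0,-89,0],[0,0,-89,0]]}}

```text
time: 15.0
tool_pos: [739.8, -27.5, 9.2]
tcp_rot: [2.449, 1.563, -2.844]
contact_force: [-0.0, 0.7, 0.1]
grip_width: 40.1
```

Run:
```python
from plan import *
o=get_obs();R=yaw_tool();j=np.degrees(np.arctan2(R[1,2],R[0,2]))
print(o["tool_pos"].round(1),j)
p,h=path(np.array([686.2,8.5]),"left",10,42)
print(np.c_[p-o["tool_pos"][:2],h-90-j].round(0).astype(int).tolist())
```

```text
[739.8 -27.5   9.2] 56.77286164082729
[[-12, 9, 0], [-17, 12, -1], [-23, 15, -2], [-29, 17, -3], [-34, 20, -4], [-40, 23, -5], [-45, 26, -6], [-50, 29, -7], [-55, 32, -8], [-60, 36, -9], [-65, 39, -10], [-70, 42, -11], [-74, 45, -12], [-79, 48, -14], [-83, 51, -15], [-87, 54, -16], [-92, 58, -18], [-96, 61, -19], [-100, 64, -21], [-104, 67, -22], [-108, 71, -24], [-111, 74, -25], [-115, 78, -27], [-119, 81, -28], [-122, 85, -30], [-126, 88, -32], [-129, 92, -33], [-132, 96, -35], [-135, 100, -37], [-138, 103, -38], [-141, 107, -40], [-144, 111, -42], [-146, 115, -44], [-149, 120, -45], [-151, 124, -47], [-153, 128, -49], [-155, 132, -51], [-157, 137, -52], [-159, 141, -54], [-161, 146, -56], [-162, 151, -57], [-163, 155, -59], [-165, 160, -61]]
```

Request:
{"api": "carry_out", "payload": {"rows": [[-6,4,0,0],[-12,9,0,0],[-17,12,0,-1],[-23,15,0,-2],[-29,17,0,-3],[-34,20,0,-4],[-40,23,0,-5],[-45,26,0,-6],[-50,29,0,-7],[-55,32,0,-8],[-60,36,0,-9],[-65,39,0,-10],[-70,42,0,-11],[-74,45,0,-12],[-79,48,0,-14],[-83,51,0,-15],[-87,54,0,-16],[-87,54,0,-16]]}}

```text
time: 16.5
tool_pos: [651.6, 27.4, 9.0]
tcp_rot: [2.392, 1.562, 3.103]
contact_force: [0.4, 0.4, 0.3]
grip_width: 40.0
```

```bash
python3 see.py r left
```

```text
tcp [651.6  27.4   9. ] jaw 40.7 F [0.4 0.4 0.3]
scene [618.5  65.2] area 164 ahead 50.2 side -0.4 bay x -104.4 y -47.9
```

Request:
{"api": "carry_out", "payload": {"rows": [[-4,3,0,-2],[-8,6,0,-3],[-12,9,0,-5],[-16,12,0,-6],[-20,16,0,-8],[-23,19,0,-9],[-27,23,0,-11],[-31,26,0,-12],[-34,30,0,-14],[-38,33,0,-16],[-41,37,0,-17],[-44,41,0,-19],[-47,45,0,-21],[-50,48,0,-22],[-53,52,0,-24],[-56,56,0,-26],[-58,60,0,-28],[-61,65,0,-29],[-63,69,0,-31],[-63,69,0,-31]]}}

```text
time: 18.27
tool_pos: [588.4, 96.8, 8.8]
tcp_rot: [2.421, 1.561, 2.592]
contact_force: [-0.3, 0.1, -0.6]
grip_width: 40.0
```

```bash
python3 see.py r left
```

```text
tcp [588.4  96.8   8.8] jaw 9.8 F [-0.3  0.1 -0.6]
scene [578.9 146.5] area 175 ahead 50.5 side -1.0 bay x -26.1 y -2.8
```

Request:
{"api": "carry_out", "payload": {"rows": [[-2,4,0,-2],[-4,8,0,-4],[-6,12,0,-6],[-8,15,0,-8],[-10,19,0,-10],[-12,23,0,-12],[-13,26,0,-13.5],[-13,30,0,-13.7],[-13,34,0,-13.7],[-13,38,0,-13.7],[-13,42,0,-13.7],[-12,46,0,-13.7],[-12,50,0,-13.7],[-12,54,0,-13.7],[-12,58,0,-13.7],[-11,62,0,-13.7],[-11,66,0,-13.7],[-11,69,0,-13.7],[-11,69,0,-13.7]]}}

```text
time: 19.95
tool_pos: [578.0, 166.0, 8.9]
tcp_rot: [2.36, 1.562, 2.295]
contact_force: [0.6, 0.7, 0.6]
grip_width: 40.3
```

```bash
python3 see.py r left; python3 -c "
import cv2,glob
f=cv2.imread(sorted(glob.glob('pics/scene_r*'))[-1]);cv2.imwrite('pics/v2.png',cv2.resize(f[190:360,220:420],(800,600)))"
```

```text
tcp [578.  166.    8.9] jaw -3.8 F [0.6 0.7 0.6]
scene [580.2 216.2] area 190 ahead 50.2 side -1.1 bay x 43.6 y 0.7
```

View pics/v2.png

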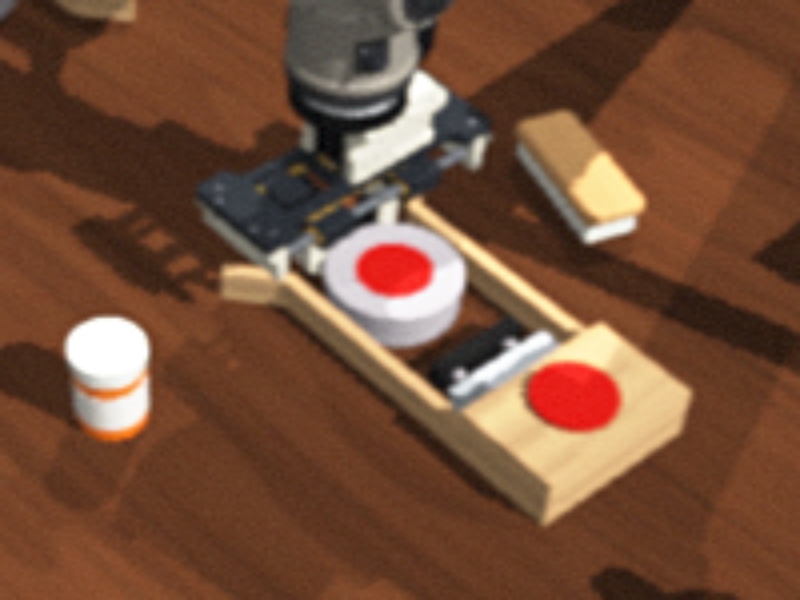

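The red tin sits between the walls (395,285), with the pad ahead at (480,355). I'll feel forward slowly.

Request:
{"api": "carry_out", "payload": {"rows": [[0,1.5,0,0],[0,3,0,0],[0,4.5,0,0],[0,6,0,0],[0.5,7.5,0,0],[0.5,9,0,0]]}}

```text
time: 20.55
tool_pos: [578.5, 174.6, 8.8]
tcp_rot: [2.395, 1.561, 2.329]
contact_force: [-0.2, -1.3, -0.7]
grip_width: 40.0
```

Request:
{"api": "carry_out", "payload": {"rows": [[0,1,0,0],[0,2,0,0],[0,3,0,0],[0,4,0,0]]}}

```text
time: 20.88
tool_pos: [578.5, 178.7, 8.8]
tcp_rot: [2.39, 1.562, 2.325]
contact_force: [0.0, -0.8, -0.8]
grip_width: 39.9
```

Request:
{"api": "carry_out", "payload": {"rows": [[0,1,0,0],[0,2,0,0],[0.5,3,0,0],[0.5,4,0,0]]}}

```text
time: 21.22
tool_pos: [579.0, 182.8, 8.8]
tcp_rot: [2.399, 1.562, 2.333]
contact_force: [-0.5, -1.8, -0.3]
grip_width: 40.0
```

Request:
{"api": "carry_out", "payload": {"rows": [[0,1,0,0],[0,2,0,0],[0,3,0,0],[0,4,0,0]]}}

```text
time: 21.55
tool_pos: [579.0, 186.9, 8.8]
tcp_rot: [2.393, 1.562, 2.327]
contact_force: [-0.8, -0.9, 0.6]
grip_width: 40.0
```

Request:
{"api": "carry_out", "payload": {"rows": [[0,1,0,0],[0,2,0,0],[0,3,0,0],[0,4,0,0]]}}

```text
time: 21.88
tool_pos: [579.0, 191.0, 8.8]
tcp_rot: [2.399, 1.562, 2.333]
contact_force: [0.2, -0.9, -0.0]
grip_width: 39.8
```

Request:
{"api": "carry_out", "payload": {"rows": [[0,1,0,0],[0,2,0,0],[0,3,0,0],[0.5,4,0,0]]}}

```text
time: 22.22
tool_pos: [579.3, 194.8, 8.8]
tcp_rot: [2.481, 1.562, 2.415]
contact_force: [-2.0, -4.2, 1.8]
grip_width: 40.1
```

Request:
{"api": "carry_out", "payload": {"rows": [[0,1,0,0],[0,2,0,0],[0,3,0,0],[0,4,0,0]]}}

```text
time: 22.55
tool_pos: [579.3, 197.7, 8.8]
tcp_rot: [2.662, 1.562, 2.596]
contact_force: [-0.6, -8.3, 2.4]
grip_width: 39.9
```

Request:
{"api": "carry_out", "payload": {"rows": [[0,1.3,0,0],[0,1.3,0,0],[0,1.3,0,0],[0,1.3,0,0],[0,1.3,0,0],[0,1.3,0,0],[0,1.3,0,0],[0,1.3,0,0]]}}

```text
time: 23.22
tool_pos: [579.3, 197.8, 8.8]
tcp_rot: [2.855, 1.563, 2.789]
contact_force: [-0.9, -7.4, 1.3]
grip_width: 40.0
```

Request:
{"api": "carry_out", "payload": {"rows": [[0,-1,0,0],[0,-2,0,0],[0,-3,0,0],[0,-4,0,0],[0,-5.5,0,0],[0,-7,0,0],[0,-9,0,0],[-1,-13,0,0],[-1,-20,0,0],[-2,-28,0,0],[-2,-36,0,0],[-3,-44,0,0],[-3,-50,15,0],[-3,-50,35,0],[-3,-50,60,0],[-3,-50,80,0],[-3,-50,92,0],[-3,-70,110,0],[-3,-90,120,0],[-3,-90,120,0]]}}

```text
time: 24.88
tool_pos: [577.7, 104.4, 131.4]
tcp_rot: [2.688, 1.567, 2.619]
contact_force: [1.3, -1.5, 0.8]
grip_width: 40.2
```

```bash
sed -i 's/<150: print/<999: print/' see.py; python3 see.py r left; echo; python3 see.py g right; python3 -c "
import cv2,glob
cv2.imwrite('pics/v3.png',cv2.imread(sorted(glob.glob('pics/side_r*'))[-1]))"
```

```text
tcp [577.7 104.4 131.4] jaw -3.9 F [ 1.3 -1.5  0.8]
scene [581.8 244.4] area 203 ahead 139.9 side -5.5 bay x 71.8 y 1.1
scene [580.5 367.7] area 350 ahead 262.9 side -15.2 bay x 194.7 y 10.8
side [582.6 401. ] area 55 ahead 296.2 side -15.3 bay x 228.0 y 11.0

tcp [576.4 106.8 129.1] jaw -3.9 F [ 0.4 -0.8  0.3]
scene [ 591.2 -751.3] area 50 ahead 855.0 side 72.8 bay x 579.5 y 32.5
scene [ 565.2 -390.5] area 153 ahead 496.9 side 22.4 bay x 220.5 y -10.9
scene [ 582.9 -248.2] area 119 ahead 353.6 side 30.5 bay x 77.4 y 0.0
scene [381.3  26.2] area 58 ahead 93.6 side -189.2 bay x -186.9 y -214.5
scene [ 779.9 -198.4] area 620 ahead 290.6 side 223.7 bay x 18.2 y 194.4
side [383.1   8.3] area 294 ahead 111.4 side -186.2 bay x -169.1 y -211.9
side [ 775.1 -238.7] area 89 ahead 331.2 side 221.6 bay x 58.8 y 191.5
side [ 326.1 -109.5] area 351 ahead 232.7 side -235.1 bay x -48.7 y -263.2
side [ 583.7 -248.4] area 330 ahead 353.9 side 31.4 bay x 77.7 y 0.9
side [ 581.  -366.7] area 538 ahead 472.0 side 36.6 bay x 195.9 y 3.8
```

View pics/v3.png

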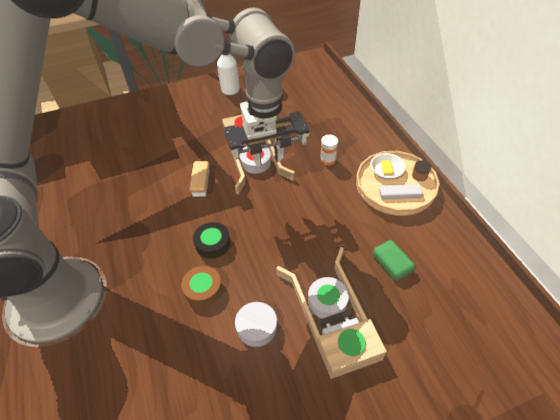

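Both tins sit in their bays: green at (328,297) and red at (255,157). The bystanders look unmoved and the arm is clear, so I'm handing in.

```bash
python3 -c "
from plant import *
print(close_job())"
```

```text
the job is handed in; nothing more can be done
None
```

I pushed the green-spotted tin into the green-disc bay (right) first, then the red-spotted tin into the red-disc bay (left), and handed the job in at about 25 s. Both were pushed with the two half-open fingers as a cradle and never lifted. Each was fed on slowly until the stop was felt, then held for about 0.7 s: green at about 7 N, red at 7–8 N. These are wrist forces and include about 1 N of tin drag.

- **Tin positions:** the last camera check put green at bay x ≈ 78 mm, y ≈ 0–1 mm, and red at bay x ≈ 72 mm, y ≈ 1 mm. Both are within the limits. Red's final position comes from the scene camera only, because the gripper hid it from the side camera.
- **Bystanders:** the plain tin, pill bottle, nail brush and pumice stone look unmoved in the final picture, as do the black and brown look-alikes. Of the four bystanders, I measured only the pumice stone, and its position was unchanged in the scene view.
- **Arm:** the gripper was about 130 mm above the shelf when I handed in, touching nothing. The wrist force still read up to 2 N just after the last move, then under 1 N.
- **Checks that disagreed:** just after release, with the view partly blocked, the scene camera put green about 4 mm from where the side camera did. Once the view was clear the two agreed to about 1 mm.

No verdict was reported.

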